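# Park the large round tin against the steel box

### The arm

A 6-joint arm with a two-finger parallel gripper is mounted at the origin on the work surface. World frame = base frame: x ahead of the robot, y to its left, z up, the work surface at z = 0. Lengths are in m, angles in rad, forces in N, time in s.
With the tool pointing down it reaches from about 0.25 to 0.8 m from the base axis. Payload 3.9 kg.
Tool frame: the origin (TCP) lies at the very end of the fingers, on their centre line; the grasp point (between the pads) lies 19 mm behind it; z points along the fingers, y is the line along which they close (so a half turn about z gives the same grasp; the last joint's range is limited). The gripper opens to 85 mm and grips with 20 to 120 N. Pads are 22 mm wide; open, the fingers measure 114 mm over their backs; the gripper's body (76 mm by 85 mm) begins 54 mm behind the grasp point. The pads swing forward as they close: fully open they stand 13 mm farther back than shut.
Start: joints at [1.175, 0.26, -0.138, 1.173, 0, 1.571], TCP at [0.202, 0.484, 0.231] pointing down, gripper open.
Joint ranges: [-2.78, 2.78], [-0.83, 1.72], [-1.28, 1.37], [-1.9, 2.12], [-1.57, 1.48], [-3.14, 3.14]. Speed limits (rad/s): [2.57, 2.57, 3.14, 3.14, 3.14, 3.14].

### API

Orientations are given as a unit quaternion [w, x, y, z].
In Python, from station import r gives the robot as it stands.
- The arm moves only by the tool jog_arm, never from a script. Its argument "motion" is one flat list of numbers, 7 for each row, row after row: the turn, a rotation vector about the tool's x, y, z in rad, then the shift along the tool's x, y, z in mm, then the finger opening in mm, from 0 to 85.4. A call has 1 to 10 rows; each row is the pose to reach, as a shift and turn from the pose commanded when the call began, along the tool's axes at that moment; what a row does not reach only later rows make up. A row lasts 1/10 s, in which the tool goes at most 50 mm and 8.59 degrees, less where a joint would pass 70% of its speed; a pose out of reach is approached as far as the arm can. A call with a gripper value outside its range is refused whole. The fingers move at their own pace and stop on an object; the grip force is fixed at half the most. Time passes only in rows, so rows that repeat a pose let the fingers close. It gives the time, the measured TCP pose, the force, the opening and the grip force at its end, in the units of the state.
- r.read_state(): the state, without advancing time (a new reading comes with each control period).
- r.grab_frame(name): name is "side" or "top"; returns a dict with "color" (480x640x3 uint8, red, green, blue), "depth" (480x640 float32, m along the optical axis (not along the pixel's ray), 0 where there is no reading), "fx", "fy", "cx", "cy" (pixels), "dist_coeffs" ([k1, k2, p1, p2, k3] as OpenCV has them; the pictures are not rectified), "position" and "orientation" of the camera in the world. Camera axes: x right, y down, z forward; pixel columns grow to the right and rows downward; lengths in m; the calibration is good to about 2 mm. A picture is of the moment at which its call begins.
- r.hand_in(): hands the job in; it is judged then, once.
The state is a dict: "t": time; "q": joint angles; "qvel": joint speeds; "effort": joint torques, N m; "position": TCP position; "ee_rot": TCP orientation; "contact_force": force on the tool from outside, world axes, zero at the start; "ft_torque": the same for the moment, N m; "opening": finger opening in m; "finger_force": force on a finger pad.
Only numpy, scipy, OpenCV 4.12 (cv2) and the standard library are available. Lean on these libraries where they do the work, as an engineer would, in place of code of your own. Each camera call takes 0.05 s, during which the arm holds its last target. There are 200 camera calls.

### The job

Slide the large flat round tin along the wooden rail to the end where the hinged steel box stands, until the tin rests against the box. Keep it on the glass and touching or nearly touching the rail all the way, and leave the small round tin where it is.

Things in the scene. Friction and masses are not known exactly. Their poses are not given: they have to be found in the camera images.
- rail: Straight dark wooden rail fixed on the glass, 20 mm thick (x), 760 long (y), 40 high. Origin: middle of its underside, z up. Its long face towards the robot (x = -10 mm) is the wall to slide along. 310 mm from its middle stand the steel box (one end) and a pencil holder 76 mm square, 180 high (other end); which end varies. Bystanders up to 105 mm high stand 150 mm or more from this face.
- large_tin_center (a point): Centre, half-way up (25 mm), of the large closed steel tin: an upright plain disc 100 mm in diameter, 50 mm high, 0.25 to 0.5 kg, standing loose against the rail's robot-side face (gap 1 to 2 mm), within 70 mm of the rail's middle. Too wide for most grippers; smooth, it slides easily (1 to 3 N). Its x and y axes mean nothing.
- steel_box: Fixed steel box with a hinged lid (shut), 100 mm (x) by 120 (y), 66 high (105 with its lid's handle), sides parallel to the rail's, its back 1 mm from the rail's robot-side face. Origin: centre of its underside. The tin parks against its side facing the rail's middle; the tin's centre is then 110 mm from the box's centre, along the rail.
- small_tin_center (a point): Centre, half-way up (15 mm), of the small closed steel tin: same shape as the large one but 60 mm in diameter and 30 mm high, loose, standing away from the rail on the robot's side. A bystander: leave it alone.
Things that resemble listed ones, but are neither listed nor needed, are in the scene too. What is shaped like the part that bears large_tin_center but red or turquoise is not meant.

How it is judged:
By the outcome, as a careful person would: the job done as asked, in the order asked, and still so for the second after the job is handed in, with the robot touching nothing.
It also fails if it takes over 32 s, if anything falls off the work surface, if the arm or the gripper's body presses on something with over 40 N, if the wrist force passes 120 N, or if a joint passes its speed limit or range.

## Working session

There is one attempt and no reset: what is moved stays moved. The work goes in short steps, Python scripts to look and compute and a tool call to move; the robot and the scene stay as the last step left them, time stands still between calls to the robot, and variables do not carry over. Pictures are saved under pics/ and viewed, at most 10 in all, crops included, and the job is handed in when it is done.

Besides the shell and the picture viewer there is one more tool, called after "Emit:" as name(argument=value, ...) on one line, values as JSON. jog_arm: Moves the arm, as the interface text tells. Its arguments: {"type":"object","properties":{"motion":{"type":"array","items":{"type":"number"}}},"required":["motion"]}

```bash
mkdir -p pics; cat > h.py <<'E'
import numpy as np, cv2
from station import r
from scipy.spatial.transform import Rotation as R
def rot(q): return R.from_quat([q[1],q[2],q[3],q[0]]).as_matrix()
def ray(f,px,z):
    K=np.array([[f['fx'],0,f['cx']],[0,f['fy'],f['cy']],[0,0,1.]])
    p=np.array(px,float).reshape(-1,1,2)
    u=cv2.undistortPoints(p,K,np.array(f['dist_coeffs'],float)).reshape(-1,2)
    d=np.c_[u,np.ones(len(u))]@rot(f['orientation']).T
    o=np.array(f['position']); return o+d*((z-o[2])/d[:,2])[:,None]
E
python3 - <<'E'
from h import *
import pickle
for n in ("top","side"):
    f=r.grab_frame(n); pickle.dump(f,open(n+'.pkl','wb'))
    cv2.imwrite(f'pics/{n}1.png',f['color'][:,:,::-1]); print(n,f['position'],f['orientation'],f['fx'])
s=r.read_state();print(s['t'],s['position'],s['ee_rot'])
E
```

```text
top [ 0.35107061 -0.06446871  1.10522014] [-0.02815302  0.70993743 -0.70298942  0.03165644] 472.66453625516584
side [ 0.18791832 -0.96347371  0.56570423] [-0.49636977  0.85519883 -0.13016025  0.07287195] 568.8636542695082
0.1 [0.20218015 0.48385018 0.23055737] [-1.66547756e-04  1.96604237e-01  9.80482542e-01 -8.55442295e-04]
```

View pics/top1.png

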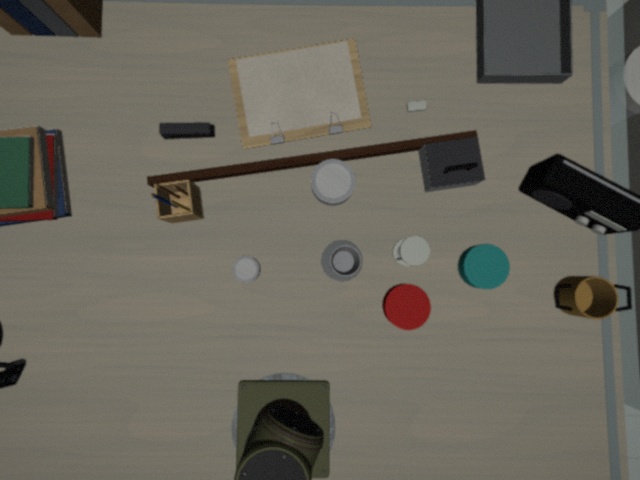

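View pics/side1.png

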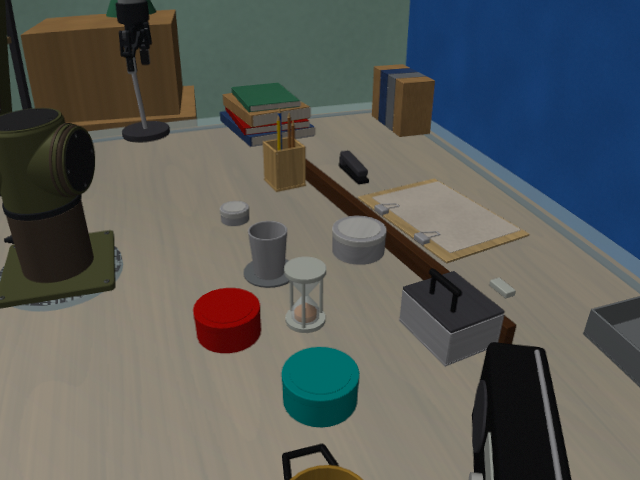

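Large tin candidates (top view): grey disc (333,181), red (408,306), turquoise (485,266), saucer with cup (343,261), small tin (247,268), hourglass (411,250). I choose the grey disc at (333,181), which stands against the rail. The box is at the right end (452,163), which is −y. In the side view the tin is at (359,239) and the box at (450,315).

```bash
python3 - <<'E'
from h import *
import pickle
f=pickle.load(open('top.pkl','rb')); im=f['color']
hsv=cv2.cvtColor(im,cv2.COLOR_RGB2HSV)
rail=((im[:,:,0]<105)&(hsv[:,:,1]>100)).astype(np.uint8)
rail[:120]=0;rail[195:]=0;rail[:,:140]=0;rail[:,490:]=0
# dark wood; keep largest
def comps(m):
    n,l,s,c=cv2.connectedComponentsWithStats(m); 
    return [(s[i],c[i].round(1),(l==i)) for i in np.argsort(-s[1:,4])[:4]+1]
for s,c,_ in comps(rail): print('rail',s,c)
ys,xs=np.where(comps(rail)[0][2]); P=ray(f,np.c_[xs,ys],0.04)[:,:2]
vx,vy,x0,y0=cv2.fitLine(P.astype(np.float32),cv2.DIST_HUBER,0,.01,.01).ravel()
print('rail dir',vx,vy,'pt',x0,y0,'range',np.ptp((P-[x0,y0])@[vx,vy]))
# low-saturation discs
for nm,c,z,rad in(('large',(333,181),.05,26),('small',(247,268),.03,17)):
    m=((hsv[:,:,1]<45)&(hsv[:,:,2]>90)).astype(np.uint8)
    k=np.zeros_like(m);cv2.circle(k,c,rad,1,-1);m&=k
    s,cc,l=comps(m)[0]; q=max(cv2.findContours(l.astype(np.uint8),0,1)[0],key=cv2.contourArea)
    h=cv2.minEnclosingCircle(q); w=ray(f,[h[0],(h[0][0]+h[1],h[0][1])],z);print(nm,s,cc,h,w[0],'r',np.linalg.norm(w[1]-w[0]))
crop=cv2.resize(im[120:220,300:500],None,fx=4,fy=4)
cv2.imwrite('pics/crop1.png',crop[:,:,::-1])
E
```

```text
rail [ 148  131  328   64 3142] [287.3 163.3]
rail [455 165   5   4   6] [456.8 166.5]
rail [174 135   3   3   4] [175.2 136. ]
rail [210 134   2   2   3] [210.3 134.7]
rail dir 0.1676615 -0.9858446 pt 0.5900579 0.027607277 range 0.7539445226614483
large [ 307  159   53   49 1948] [333.3 181.9] ((333.0, 181.0), 26.000099182128906) [ 0.55131492 -0.10590667  0.05      ] r 0.05874940496182783
small [230 251  35  35 891] [246.9 268. ] ((247.0, 268.0), 17.000099182128906) [0.35364658 0.08665484 0.03      ] r 0.03840176913225221
```

View pics/crop1.png

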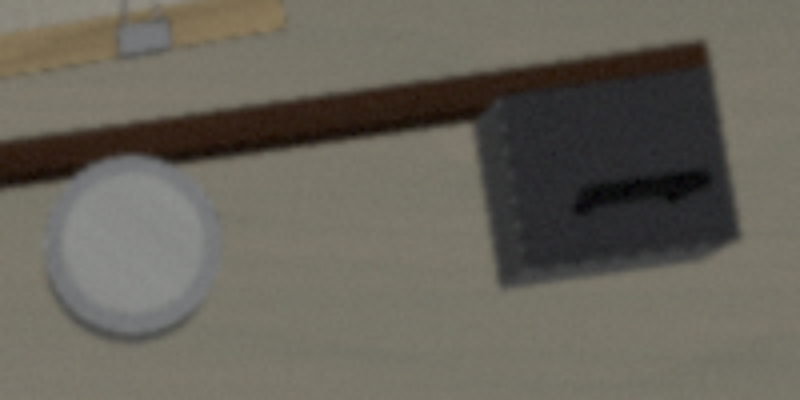

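The crop shows a plain grey tin (centre at crop (132,243), i.e. pixel (333,181)) against the rail, and the lidded box with handle to its right. Next I refine the rail direction and work out the pushing points. The plan is to push with the closed fingers, their face tilted 20° towards the rail.

```bash
cat > plan.py <<'E'
from h import *
import pickle
f=pickle.load(open('top.pkl','rb')); im=f['color']
hsv=cv2.cvtColor(im,cv2.COLOR_RGB2HSV)
m=((im[:,:,0]<105)&(hsv[:,:,1]>100)).astype(np.uint8); m[:120]=0;m[195:]=0;m[:,:140]=0;m[:,490:]=0
_,l,s,_=cv2.connectedComponentsWithStats(m); l=l==np.argmax(s[1:,4])+1
cols=np.arange(152,473); top=l[:,cols].argmax(0)-.5
ok=np.ones(len(cols),bool)
P=ray(f,np.c_[cols,top],.04)[:,:2]
vx,vy,x0,y0=cv2.fitLine(P.astype(np.float32),cv2.DIST_HUBER,0,.001,.001).ravel()
d=np.array([vx,vy]); d*=-np.sign(d[1]); n=np.array([-d[1],d[0]]) # n = towards rail (+x)
ys,xs=np.where(l); Q=(ray(f,np.c_[xs,ys],.04)[:,:2]-[x0,y0])@d
mid=np.array([x0,y0])+d*(Q.max()+Q.min())/2 -n*.010
tin=np.array([.5513,-.1059]); ang=np.degrees(np.arctan2(d[1],d[0]))
box=mid+d*.310-n*.061
E
python3 - <<'E'
from plan import *
print('d',d,'ang',ang,'n',n,'mid',mid,'box',box)
print('tin s',(tin-mid)@d,'lat from face',(tin-mid)@n+.01,'travel',(box-tin)@d-.110)
c=ray(f,[(300+x/4,120+y/4) for x,y in((505,97),(708,68),(740,235),(512,262))],.066);print((c[:,:2]-mid)@np.c_[d,n])
E
# side check
python3 - <<'E'
from h import *
import pickle
f=pickle.load(open('side.pkl','rb'))
print('tin top side',ray(f,[(359,231)],.05))
E
```

```text
d [ 0.15303424 -0.9882209 ] ang -81.19719 n [0.9882209  0.15303424] mid [ 0.60489171 -0.0592933 ] box [ 0.59205085 -0.37497686]
tin s 0.03785634406025323 lat from face -0.05009286828478664 travel 0.16214364857616492
[[ 0.2551582  -0.01075412]
 [ 0.36940646 -0.01103685]
 [ 0.37100913 -0.10659904]
 [ 0.24405284 -0.10330013]]
tin top side [[ 0.54886744 -0.11375012  0.05      ]]
```

Emit:
jog_arm(motion=[0,0,0.07,-41,-29,0,0,0,0,0.14,-82,-58,0,0,0,0,0.21,-122,-87,0,0,0,0,0.28,-162,-115,0,0,0,0,0.35,-203,-144,0,0,0,0,0.42,-243,-173,0,0,0,0,0.49,-284,-202,0,0,0,0,0.56,-324,-231,0,0,0,0,0.62,-365,-260,0,0,0,0,0.672,-405,-288,0,0])

```text
t: 1.1
position: [0.4655, 0.0605, 0.2311]
ee_rot: [-0.0, 0.51, 0.86, -0.0]
contact_force: [1.0, 1.4, 0.7]
opening: -0.0002
finger_force: 0.0
```

```bash
cat > go.py <<'E'
import sys
from h import *
def go(x,y,z,yaw):
    s=r.read_state(); M=rot(s['ee_rot']); 
    cy=np.degrees(np.arctan2(M[1,0],M[0,0]))
    print('t',s['t'],'pos',s['position'].round(4),'yaw',cy.round(2),'tilt',M[:,2].round(3),'F',np.round(s['contact_force'],1))
    print('shift mm',(M.T@(np.array([x,y,z])-s['position'])*1000).round(1),'turn z rad',np.radians(-(yaw-cy)).round(3))
if __name__=='__main__': go(*map(float,sys.argv[1:]))
E
python3 go.py .5173 -.0228 .06 118.8
```

```text
t 1.1 pos [0.4655 0.0605 0.2311] yaw 118.67 tilt [-0.  0. -1.] F [1.  1.4 0.7]
shift mm [-98.    5.5 171.1] turn z rad -0.002
```

Emit:
jog_arm(motion=[0,0,0,-33,2,10,0,0,0,0,-66,4,40,0,0,0,0,-98,6,80,0,0,0,0,-98,6,120,0,0,0,0,-98,6,150,0,0,0,0,-98,6,150,0])

```text
t: 1.7
position: [0.513, -0.0207, 0.0769]
ee_rot: [-0.005, 0.509, 0.861, -0.002]
contact_force: [-1.1, 0.2, 0.1]
opening: 0.0001
finger_force: 0.0
```

```bash
python3 - <<'E'
from h import *
for n,b in(("top",(100,250,260,460)),("side",(130,330,220,470))):
    f=r.grab_frame(n); c=f['color'][b[0]:b[1],b[2]:b[3],::-1]; c=cv2.resize(c,(0,0),fx=2.4,fy=2.4)
    globals()[n]=c
w=max(top.shape[1],side.shape[1]); pad=lambda c:cv2.copyMakeBorder(c,0,0,0,w-c.shape[1],0)
o=np.vstack([pad(top),pad(side)]); o=cv2.resize(o,None,fx=min(1,600/o.shape[0]),fy=min(1,600/o.shape[0]));cv2.imwrite('pics/c2.png',o);print(o.shape)
E
python3 go.py .5219 -.0524 .014 118.8
```

```text
(600, 429, 3)
t 1.8 pos [ 0.517  -0.0204  0.0812] yaw 118.82 tilt [-0.002  0.    -1.   ] F [-0.4  0.6  1. ]
shift mm [-30.5 -11.1  67.2] turn z rad 0.0
```

View pics/c2.png

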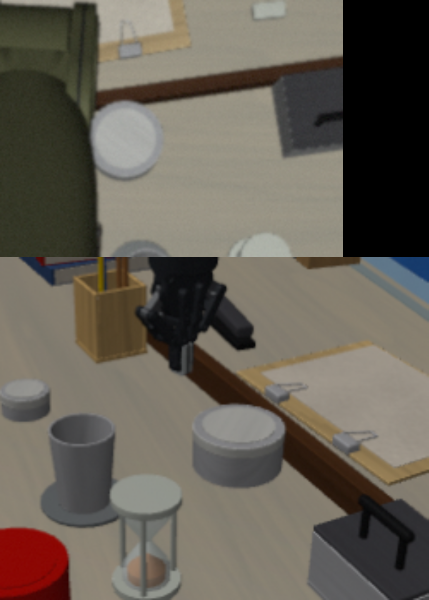

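The side part of the view shows the closed fingers behind the tin (crop (180,365)), with clear space below them. I descend and begin pushing.

Emit:
jog_arm(motion=[0,0,0,0,0,30,0,0,0,0,0,0,55,0,0,0,0,0,0,67,0,0,0,0,0,0,67,0,0,0,0,-9,-3,67,0,0,0,0,-17,-6,67,0,0,0,0,-24,-9,67,0,0,0,0,-31,-11,67,0,0,0,0,-38,-14,67,0,0,0,0,-45,-16,67,0])

```text
t: 2.8
position: [0.5245, -0.0679, 0.0143]
ee_rot: [-0.001, 0.509, 0.861, 0.0]
contact_force: [-1.7, 2.7, 1.0]
opening: 0.0002
finger_force: 1.4
```

```bash
cat > see.py <<'E'
import sys
from h import *
from plan import d,n,mid,tin,box
from go import go
f=r.grab_frame('side'); cv2.imwrite('pics/%s.png'%sys.argv[1],cv2.resize(f['color'][150:390,250:570,::-1],None,fx=2,fy=2))
p=r.read_state()['position'][:2]; print('pusher s to parked pos',((box-d*.110-np.array([.4818,-.8763])*.061-p)@d).round(4),'lat',((p-mid)@n+.01).round(4))
e=box-d*.110-np.array([.4818,-.8763])*.061
go(e[0],e[1],.014,118.8)
E
python3 see.py c3
```

```text
pusher s to parked pos 0.1452 lat -0.0703
t 2.85 pos [ 0.5251 -0.0691  0.0143] yaw 118.76 tilt [-0.001 -0.001 -1.   ] F [ 0.2 -0.4 -0.2]
shift mm [-135.9  -51.     0.3] turn z rad -0.001
```

View pics/c3.png

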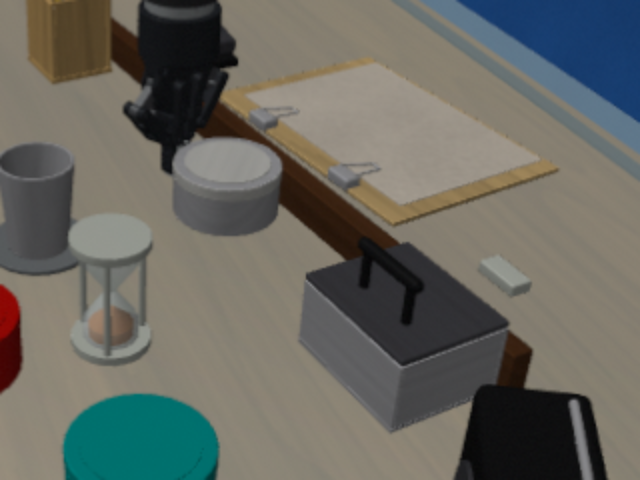

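The fingers touch the tin (crop (227,185)), which stands against the rail and has begun to slide. I carry on along the rail.

Emit:
jog_arm(motion=[0,0,0,-7,-2.5,0,0,0,0,0,-16,-6,0,0,0,0,0,-25,-9,0,0,0,0,0,-34,-12.5,0,0,0,0,0,-43,-16,0,0,0,0,0,-52,-19,0,0,0,0,0,-61,-22.5,0,0,0,0,0,-70,-26,0,0,0,0,0,-79,-29,0,0,0,0,0,-87,-32,0,0])

```text
t: 3.85
position: [0.5393, -0.1601, 0.0143]
ee_rot: [0.0, 0.509, 0.861, -0.0]
contact_force: [-1.4, 1.9, -0.4]
opening: -0.0001
finger_force: 0.9
```

```bash
python3 see.py c4
```

```text
pusher s to parked pos 0.0515 lat -0.0698
t 3.9 pos [ 0.54   -0.1616  0.0145] yaw 118.75 tilt [ 0.001 -0.002 -1.   ] F [ 0.7 -0.8 -0.3]
shift mm [-47.7 -19.6   0.6] turn z rad -0.001
```

View pics/c4.png

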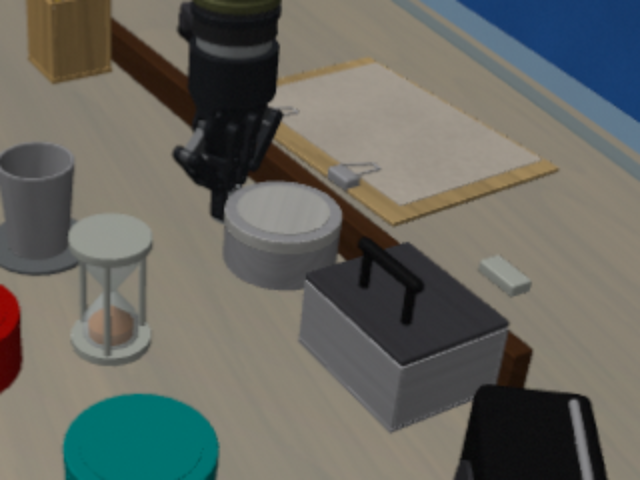

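The tin (crop (282,230)) still follows the rail, about 50 mm short of the box. I slow down towards the end.

Emit:
jog_arm(motion=[0,0,0,-7,-2.5,0,0,0,0,0,-15,-5.5,0,0,0,0,0,-23,-8.5,0,0,0,0,0,-30,-11,0,0,0,0,0,-35,-13,0,0,0,0,0,-38,-14,0,0,0,0,0,-40,-15,0,0,0,0,0,-41,-15.5,0,0])

```text
t: 4.7
position: [0.5455, -0.2028, 0.0143]
ee_rot: [0.0, 0.509, 0.861, 0.0]
contact_force: [-1.6, 2.0, 1.0]
opening: 0.0001
finger_force: 1.2
```

```bash
python3 see.py c5
```

```text
pusher s to parked pos 0.0099 lat -0.0707
t 4.75 pos [ 0.5454 -0.2029  0.0143] yaw 118.82 tilt [ 0. -0. -1.] F [-0.1  0.7  0.2]
shift mm [-8.9 -4.4  0.3] turn z rad 0.0
```

View pics/c5.png

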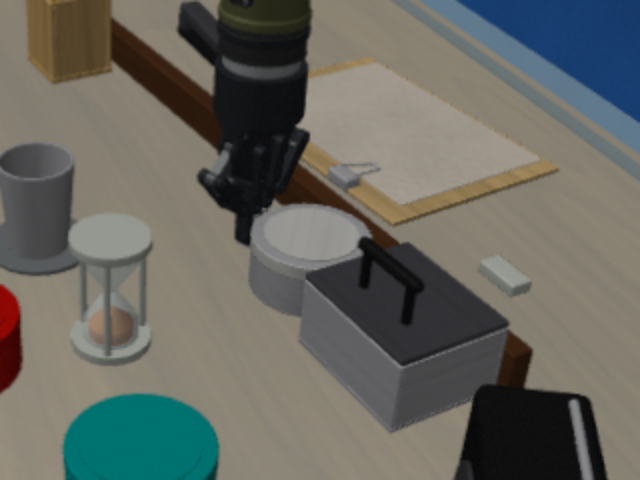

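The tin (crop (310,255)) is about 10 mm from the box and still along the rail. Now I creep in 1 to 2 mm steps and watch for the force to rise.

Emit:
jog_arm(motion=[0,0,0,-2,-0.7,0,0,0,0,0,-4,-1.4,0,0,0,0,0,-5,-1.8,0,0,0,0,0,-6,-2.2,0,0,0,0,0,-7,-2.5,0,0,0,0,0,-7,-2.5,0,0])

```text
t: 5.35
position: [0.5464, -0.2101, 0.0143]
ee_rot: [-0.0, 0.509, 0.861, -0.0]
contact_force: [-1.9, 1.8, 1.3]
opening: -0.0003
finger_force: 1.2
```

Emit:
jog_arm(motion=[0,0,0,-1,-0.4,0,0,0,0,0,-2,-0.7,0,0,0,0,0,-2,-0.7,0,0])

```text
t: 5.65
position: [0.5468, -0.2123, 0.0142]
ee_rot: [0.0, 0.509, 0.861, -0.0]
contact_force: [-1.2, 1.2, 1.2]
opening: 0.0001
finger_force: 1.2
```

Emit:
jog_arm(motion=[0,0,0,-1,-0.4,0,0,0,0,0,-1,-0.4,0,0])

```text
t: 5.85
position: [0.547, -0.2134, 0.0143]
ee_rot: [0.0, 0.509, 0.861, -0.0]
contact_force: [-1.3, 1.7, -0.2]
opening: -0.0001
finger_force: 1.0
```

Emit:
jog_arm(motion=[0,0,0,-1,-0.4,0,0,0,0,0,-1,-0.4,0,0])

```text
t: 6.05
position: [0.5472, -0.2144, 0.0143]
ee_rot: [0.0, 0.509, 0.861, -0.0]
contact_force: [-1.1, 1.0, 0.1]
opening: -0.0003
finger_force: 0.9
```

Emit:
jog_arm(motion=[0,0,0,-1,-0.4,0,0,0,0,0,-1,-0.4,0,0])

```text
t: 6.25
position: [0.5474, -0.2155, 0.0143]
ee_rot: [0.0, 0.509, 0.861, -0.0]
contact_force: [-1.6, 1.6, -0.1]
opening: 0.0002
finger_force: 0.8
```

Emit:
jog_arm(motion=[0,0,0,-1,-0.4,0,0,0,0,0,-1,-0.4,0,0])

```text
t: 6.45
position: [0.5474, -0.2157, 0.0143]
ee_rot: [-0.0, 0.509, 0.861, 0.001]
contact_force: [-1.9, 5.0, 0.5]
opening: 0.0
finger_force: 2.1
```

Emit:
jog_arm(motion=[0,0,0,-1,-0.4,0,0,0,0,0,-1,-0.4,0,0])

```text
t: 6.65
position: [0.5473, -0.2157, 0.0143]
ee_rot: [-0.001, 0.508, 0.861, 0.001]
contact_force: [-2.0, 6.7, 2.6]
opening: 0.0001
finger_force: 3.4
```

```bash
python3 see.py c6
```

```text
pusher s to parked pos -0.0031 lat -0.0708
t 6.7 pos [ 0.5473 -0.2157  0.0143] yaw 118.88 tilt [-0.     0.003 -1.   ] F [-1.4  7.   2.4]
shift mm [3.3 0.1 0.3] turn z rad 0.001
```

View pics/c6.png

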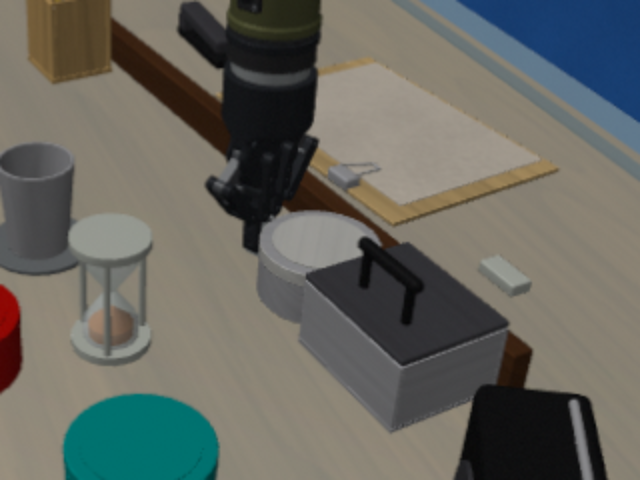

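The push force rose while the tool stalled, and the tin (crop (318,262)) is against both the box and the rail. I back off along the contact normal and lift.

Emit:
jog_arm(motion=[0,0,0,3,0,0,0,0,0,0,10,0,0,0,0,0,0,25,0,0,0,0,0,0,40,0,0,0,0,0,0,40,0,-30,0,0,0,0,40,0,-75,0,0,0,0,40,0,-120,0,0,0,0,40,0,-150,0,0,0,0,40,0,-150,0])

```text
t: 7.6
position: [0.5316, -0.1833, 0.1697]
ee_rot: [0.005, 0.509, 0.861, 0.001]
contact_force: [0.5, -0.9, 1.0]
opening: -0.0
finger_force: 0.0
```

```bash
python3 see.py c7
```

```text
pusher s to parked pos 0.0321 lat -0.0829
t 7.65 pos [ 0.5301 -0.1828  0.167 ] yaw 118.83 tilt [ 0.006 -0.003 -1.   ] F [-0.5 -0.2 -1.1]
shift mm [-33.1  -1.3 153.2] turn z rad 0.001
```

View pics/c7.png

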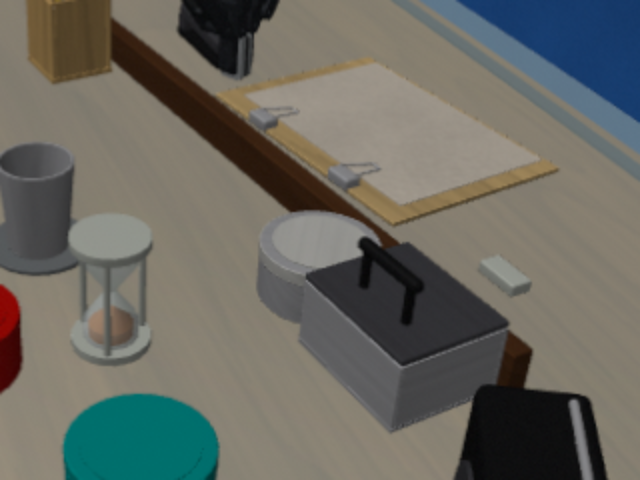

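The tin stayed at the same place (crop (318,262)), against the box and the rail, and the gripper is clear.

```bash
python3 -c "
from station import r
print(r.hand_in())"
```

```text
the job is handed in; nothing more can be done
None
```

The large tin was slid along the rail until it rested against the steel box, the arm was lifted clear, and the job was handed in at about 7.7 s; the small tin was never approached.

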